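Shut the bench centrifuge and start the run

ROBOT

A 6-joint arm with a two-finger parallel gripper is mounted at the origin on a cart in front of the work surface, level with it; the furniture and walls round the work are solid. World frame = base frame: x ahead of the robot, y to its left, z up, the work surface at z = 0. Lengths are in m, angles in rad, forces in N, time in s.
With the tool pointing down it reaches from about 0.425 to 1.125 m from the base axis. Payload 14.9 kg.
Tool frame: the origin (TCP) lies on the centre line of the jaws, within the pads' length; the fingertips stand 25 mm ahead of it and the grasp point (between the pads) lies 6 mm ahead of it; x points along the fingers, z is the direction in which the jaws open and shut, and the axes are right-handed (so a half turn about x gives the same grasp; the last joint's range is limited). The gripper opens to 91 mm and grips with 3 to 60 N. Pads are 32 mm wide; open, the fingers measure 118 mm over their backs; the gripper's body (76 mm by 178 mm) begins 60 mm behind the grasp point.
Start: joints at [-1.362, 0.379, 1.734, -0, 1.028, -0.033], TCP at [0.168, -0.68, 0.239] pointing down, gripper open.
Joint ranges: [-2.77, 2.77], [-0.74, 2.19], [0, 2.66], [-1.06, 4.2], [0.31, 2.87], [-3.08, 3.08]. Speed limits (rad/s): [1.89, 1.89, 2.39, 3.14, 3.14, 3.14].

INTERFACE

Orientations are given as a 3x3 rotation matrix whose columns are the frame's x, y, z axes.
In Python, from rig import manip, capture, camera_info, order, spotter gives the robot as it stands.
- The arm moves only by the tool jog_arm, never from a script. Its argument "increments" is a list of rows, each an object with "delta_pos": the shift along the tool's x, y, z in cm, a list of three; "rotation": the turn, a rotation vector about the tool's x, y, z in units of 8 degrees (1.0 is 8 degrees), a list of three; "claw": the opening, from 0 (shut) to 1 (fully open). In form: [{"delta_pos": [x, y, z], "rotation": [ax, ay, az], "claw": claw}, ...]. A call has exactly 8 rows; each row is the pose to reach, as a shift and turn from the pose commanded when the call began, along the tool's axes at that moment; what a row does not reach only later rows make up. A row lasts 1/8 s, in which the tool goes at most 62.5 mm and 10.7 degrees, less where a joint would pass 70% of its speed; a pose out of reach is approached as far as the arm can. A call with a gripper value outside its range is refused whole. The fingers move at their own pace and stop on an object; the grip force is fixed at half the most. Time passes only in rows, so rows that repeat a pose let the fingers close, or fill a call up. It gives the time, the measured TCP pose, the force and the opening at its end, in the units of the state.
- manip.get_state(): the state, without advancing time (a new reading comes with each control period).
- capture(name): name is "scene" or "top"; returns (picture, depth): 400x640x3 uint8, red, green, blue; 400x640 float32, m along the optical axis (not along the pixel's ray), 0 where there is no reading.
- camera_info(name): a dict with "fx", "fy", "cx", "cy" (pixels), "k1" (the pictures are not rectified: a ray, as slopes to the right and down, at radius r is drawn at 1 + k1 r^2 times it, then the intrinsics apply), "rvec" (rotation vector, rad) and "tvec" (3), from world to camera coordinates, as OpenCV has them. Camera axes: x right, y down, z forward; pixel columns grow to the right and rows downward; lengths in m; the calibration is good to about 2 mm. A picture is of the moment at which its call begins. camera_info takes no time and is no camera call.
- order.finish_job(): hands the job in, once; it reports no verdict.
Trained networks look in the newest picture that a camera, given by its name, has taken for a name from the list of things; names that differ only in an ending like _2 or _b are one class to them, and where a whole thing is asked for, a point or a joint stands for the part that bears it (a point fixed in the world has none). Each returns a list of dicts, best first, with "score" (0 to 1); they miss things now and then, are a little off and sometimes report something else, mostly with a low value. They report only what shows in the picture. A call takes as long as a camera call.
- spotter.cut_out(query, camera): "pixels" (400x640 bool, what is visible of it) and "extent" ([centre column, centre row, width, height] in pixels, round what is visible of it).
The state is a dict: "time_s": time; "joint_pos": joint angles; "dq": joint speeds; "joint_efforts": joint torques, N m; "position": TCP position; "tool_rot": TCP orientation; "force": force on the tool from outside, world axes, zero at the start; "torque": the same for the moment, N m; "finger_gap": finger opening in m.
Only numpy, scipy, OpenCV 4.12 (cv2) and the standard library are available. Lean on these libraries where they do the work, as an engineer would, in place of code of your own. Each camera call takes 0.05 s, during which the arm holds its last target.

TASK

The small bench centrifuge is loaded and its clear lid stands open: push the lid gently all the way shut with your fingertips on its outside, without gripping it or reaching to its underside or the tubes in the rotor, and only then press the green start key in the middle of the front panel fully down with a light touch and let it come up again. Do not press the white or the red key beside it, leave the things standing round the machine where they are, and finish with the hand clear of everything.

Things in the scene. Friction and masses are not known exactly. Their poses are not given: they have to be found in the camera images.
- centrifuge: Small white bench centrifuge, 235 mm deep (x) x 170 wide (y), fixed, turned only about z. Origin: centre of its underside on the worktop; x to its rear (hinge side), y to its left, z up. Round rotor tub 158 mm across, centred at x = +30 mm, rim 88 mm high. In front of it a grey panel slopes down to the front by 15 degrees, with three keys in a row along y.
- lid (a joint): Hinge of the round clear lid, rad: 0 = shut (stop), grows as it opens, at most 1.4; starts at 0.6 to 1.0. A stiff friction hinge: the lid stays at any angle where it is left; about 2 N or less at its front edge moves it.
- lid_hinge (a point): Point on the lid's hinge axis, in the middle of the machine's rear, 92 mm above the worktop (x = +108 mm, y = 0 in the machine's frame). The axis is the machine's y axis direction.
- lid_lip (a point): Middle of the lid's flat grey front strip, OUTER face: 154 mm from the hinge axis along the lid, 10 mm outward. Lid at angle a: hinge + (-0.154 cos a + 0.010 sin a, 0, 0.154 sin a + 0.010 cos a) m in the machine's frame, normal (sin a, 0, cos a). Strip flat 10 mm hingeward, 12 mm edgeward, 112 mm wide, 14 mm thick; then a clear dome 13 mm higher. Shut: strip 102, dome 115 mm high.
- lid_seal: Black rubber seal on the whole underside of the lid's rim and front strip; must not be touched. Origin on the hinge axis; fixed to the lid.
- rotor: Black rotor in the tub with eight small capped tubes (blue, white, yellow caps); must not be touched. Origin: middle of its underside, 60 mm above the worktop; turned to any angle.
- start_key (a joint): Green start key, travel m: 0 = up, grows as it is pressed, 0.004 = fully down (stop). Spring key: about 1 N to begin, 4 N fully down; it comes up by itself. Moves along the panel's normal.
- start_top (a point): Middle of the green key's top face: 17 mm (up the slope) x 18 mm (along y), tilted with the panel 15 degrees towards the front; the key stands 6 mm proud of the panel; about 68 mm above the worktop. The front edge of the shut lid is 37 mm further back, 102 mm high.
- stop_key (a joint): Red stop key, same kind as the green one; must stay up.
- stop_top (a point): Middle of the red key's top, 44 mm to the right (-y of the machine) of the green key's.
- pulse_key (a joint): White short-spin key, same kind as the green one; must stay up.
- pulse_top (a point): Middle of the white key's top, 44 mm to the left (+y of the machine) of the green key's.
- tip_box: Loose blue pipette tip box with clear lid, 83 x 118 x 62 mm, origin at the centre of its underside; stands to the right of the machine. Leave alone.
- tube_b: Loose standing tube with orange cap, 36 mm across, 114 mm high, origin under its centre; stands close to the machine's right side. Leave alone.
- oil_bottle: Loose small amber bottle with black dropper cap, 31 mm across, 73 mm high, origin under its centre; to the left of the machine. A tall fixed microscope (0.55 m high) fills the worktop further left, from about y = +0.1 m on, and a wall pillar stands behind between the two: swing clear of both. Leave alone.
- objective_case: Loose white round case with black screw cap, 41 mm across, 61 mm high, origin under its centre; to the left of the machine. Leave alone.
- cover_box_0: Loose small white cover-glass box with blue lid, 27 x 27 x 16 mm, origin under its centre; to the left of the machine. Leave alone.

How it is judged:
By the outcome, as a careful person would: the job done as asked, in the order asked, and still so for the second after the job is handed in, with the robot touching nothing.
It also fails if it takes over 42 s, if anything falls off the work surface, if the arm or the gripper's body presses on something with over 40 N, if the wrist force passes 120 N, or if a joint passes its speed limit or range.

## Working session

There is one attempt and no reset: what is moved stays moved. The work goes in short steps, Python scripts to look and compute and a tool call to move; the robot and the scene stay as the last step left them, time stands still between calls to the robot, and variables do not carry over. Pictures are saved under pics/ and viewed, and the job is handed in when it is done.

Besides the shell and the picture viewer there is one more tool, called after "Request:" as name(argument=value, ...) on one line, values as JSON. jog_arm: Moves the arm, as the interface text tells. Its arguments: {"type":"object","properties":{"increments":{"type":"array","items":{"type":"object","properties":{"delta_pos":{"type":"array","items":{"type":"number"}},"rotation":{"type":"array","items":{"type":"number"}},"claw":{"type":"number"}}}}},"required":["increments"]}

```bash
mkdir -p pics; ls; python3 - <<'E'
from rig import manip, capture, camera_info, order, spotter
import cv2,numpy as np
print(manip.get_state())
for n in("scene","top"):
    p,d=capture(n); cv2.imwrite(f"pics/{n}0.png",p[:,:,::-1]); np.savez(f"{n}0.npz",p=p,d=d); print(camera_info(n))
    for q in ("centrifuge","lid_lip","start_key","stop_key","pulse_key"):
        r=spotter.cut_out(q,n); print(n,q,[(round(x['score'],2),x['extent']) for x in r[:3]])
E
```

```text
pics
{'time_s': 0.0, 'joint_pos': array([-1.36230619e+00,  3.79405884e-01,  1.73474275e+00, -1.12299572e-05,
        1.02853175e+00, -3.33056257e-02]), 'dq': array([ 1.19294014e-03, -1.25174784e-03, -1.09033224e-03,  2.44367509e-05,
       -3.97999430e-04,  4.03605707e-04]), 'joint_efforts': array([ 3.14817707e-04, -7.63725042e+01, -4.34365296e+01,  6.50554360e-02,
        4.24916914e-02, -1.21321896e-04]), 'position': array([ 0.16752728, -0.67929135,  0.23830896]), 'tool_rot': array([[-2.34552727e-04,  9.70908166e-01,  2.39452037e-01],
       [ 1.06218619e-03,  2.39452151e-01, -9.70907585e-01],
       [-9.99999408e-01,  2.66136240e-05, -1.08744940e-03]]), 'force': array([-0.1245223 ,  0.32688147, -0.16257427]), 'torque': array([ 0.05800209,  0.04952271, -0.00199866]), 'finger_gap': 0.09108209681876561}
{'fx': 457.9821676203163, 'fy': 457.9821676203163, 'cx': 310.53483973702845, 'cy': 198.53413174998502, 'k1': -0.10096052748757738, 'rvec': array([ 0.65730899, -2.72261201,  1.01718076]), 'tvec': array([0.37449189, 0.38266397, 1.09351824])}
scene centrifuge [(0.66, [320.2, 172.2, 88.8, 95.2]), (0.27, [265.1, 296.8, 10.8, 18.9])]
scene lid_lip [(0.81, [304.9, 143.5, 43.9, 34.8])]
scene start_key [(0.5, [266.5, 297.3, 12.8, 14.2])]
scene stop_key []
scene pulse_key []
{'fx': 428.8418805953602, 'fy': 428.8418805953602, 'cx': 323.7386820461003, 'cy': 197.32095122177398, 'k1': -0.11972982102199199, 'rvec': array([ 2.12503706, -2.1874997 ,  0.17633001]), 'tvec': array([-0.22133589,  0.55413025,  1.08741959])}
top centrifuge [(0.95, [354.2, 192.6, 86.7, 100.7])]
top lid_lip [(0.59, [368.0, 162.9, 59.3, 38.9])]
top start_key []
top stop_key [(0.47, [354.1, 194.5, 87.7, 94.2]), (0.44, [359.4, 233.9, 2.9, 7.5])]
top pulse_key [(0.36, [326.8, 218.1, 7.3, 4.1])]
```

```bash
python3 - <<'E'
import cv2
a=cv2.imread("pics/scene0.png");b=cv2.imread("pics/top0.png")
cv2.imwrite("pics/s1.png",a); 
cv2.imwrite("pics/s_crop.png",cv2.resize(a[90:260,220:430],None,fx=3.5,fy=3.5,interpolation=cv2.INTER_CUBIC))
cv2.imwrite("pics/t_crop.png",cv2.resize(b[110:280,250:460],None,fx=3.5,fy=3.5,interpolation=cv2.INTER_CUBIC))
E
```

```text
(no output)
```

View pics/scene0.png

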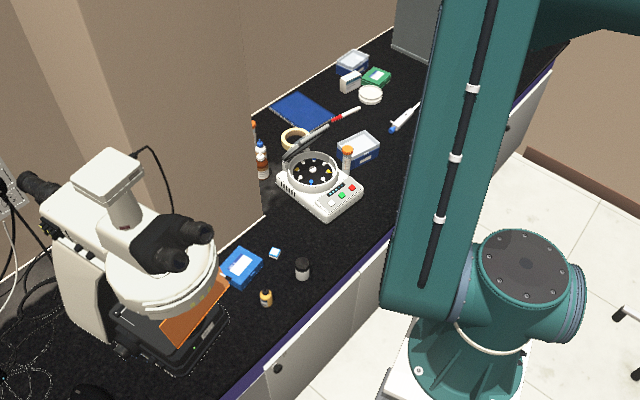

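View pics/top0.png

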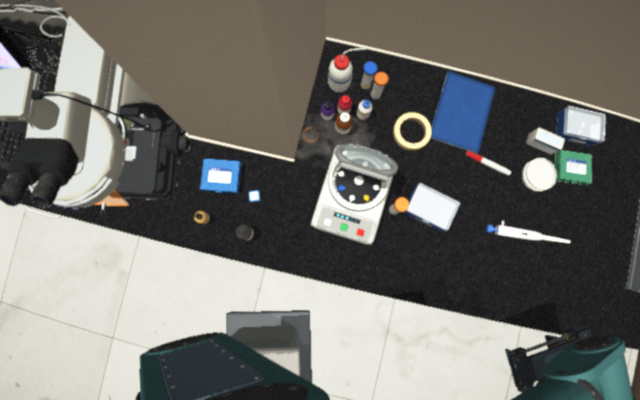

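View pics/s_crop.png

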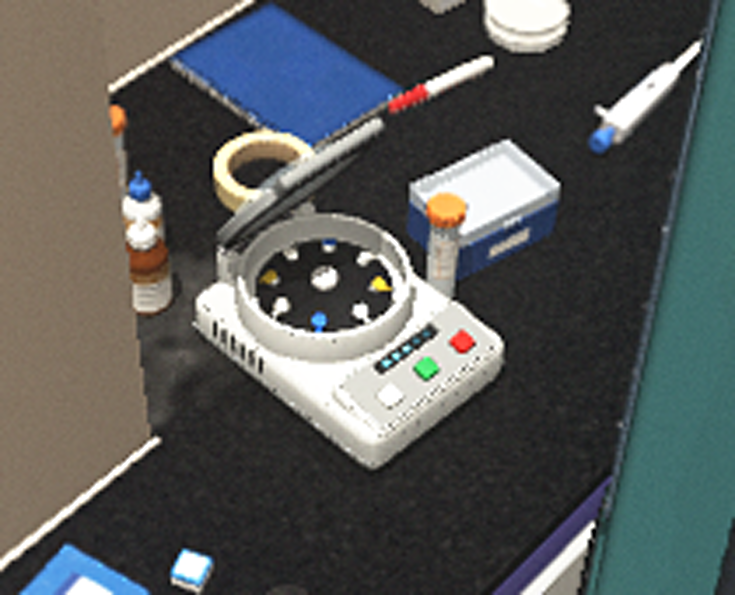

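View pics/t_crop.png

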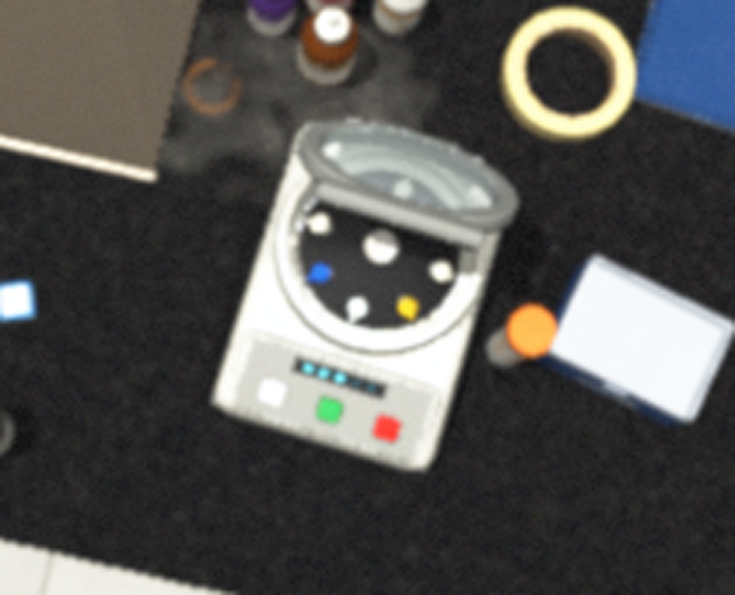

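The centrifuge is seen clearly in both views. In the top picture its keys are white (327,222), green (344,227) and red (361,232). In the scene picture they are white (332,203), green (342,195) and red (352,188). The lid is open about 45°, with tube_b close on the right. Next I fit the pose.

```bash
cat > h.py <<'E'
import numpy as np,cv2
from rig import manip, capture, camera_info, order, spotter
from scipy.optimize import least_squares
def K(n):
    c=camera_info(n); return c,np.array([[c['fx'],0,c['cx']],[0,c['fy'],c['cy']],[0,0,1.]]),np.array([c['k1'],0,0,0.])
def proj(P,n):
    c,k,d=K(n); return cv2.projectPoints(np.array(P,float).reshape(-1,1,3),c['rvec'],c['tvec'],k,d)[0][:,0]
def unproj(px,depth,n):
    c,k,d=K(n); px=np.array(px,float).reshape(-1,2)
    u=cv2.undistortPoints(px.reshape(-1,1,2),k,d)[:,0]
    X=np.c_[u,np.ones(len(u))]*np.array(depth).reshape(-1,1)
    R=cv2.Rodrigues(c['rvec'])[0]; return (X-c['tvec'])@R
def M2W(pose,P):
    x,y,t=pose; P=np.array(P,float).reshape(-1,3); c,s=np.cos(t),np.sin(t)
    return P@np.array([[c,-s,0],[s,c,0],[0,0,1]]).T+[x,y,0]
def lidp(a,r,y,h):  # along lid, y, outward
    return [0.108-r*np.cos(a)+h*np.sin(a),y,0.092+r*np.sin(a)+h*np.cos(a)]
KEYS=[[-.095,.044,.068],[-.095,0,.068],[-.095,-.044,.068]]
E
python3 - <<'E'
from h import *
meas={}
for n,roi in (("top",(215,240,315,370)),("scene",(180,210,325,360))):
    z=np.load(n+"0.npz");p,d=z['p'],z['d']
    hsv=cv2.cvtColor(p,cv2.COLOR_RGB2HSV)
    m=np.zeros(p.shape[:2],bool);m[roi[0]:roi[1],roi[2]:roi[3]]=1
    H,S,V=hsv[...,0],hsv[...,1],hsv[...,2]
    for nm,mm in (("g",(H>45)&(H<85)&(S>90)),("r",((H<10)|(H>170))&(S>110))):
        q=m&mm; r,c=np.nonzero(q); w=S[q].astype(float)
        ce=[(c*w).sum()/w.sum(),(r*w).sum()/w.sum()]; meas[n,nm]=ce
        print(n,nm,len(r),ce,unproj(ce,np.median(d[q]),n))
meas["top","w"]=[327.1,222];meas["scene","w"]=[332,203.1]
idx={"w":0,"g":1,"r":2}
for use in (("top",),("scene",),("top","scene")):
    f=lambda v:np.concatenate([proj(M2W(v,KEYS[idx[k]]),n)[0]-meas[n,k] for n,k in meas if n in use])
    s=least_squares(f,[0.87,-.08,0]); print(use,s.x,np.degrees(s.x[2]),s.fun.round(2))
pose=s.x
np.save("pose.npy",pose)
# lid angle via depth of lip mask
for n in("top","scene"):
    z=np.load(n+"0.npz")
    for a in np.arange(.6,1.01,.1):
        print(n,round(a,1),proj(M2W(pose,[lidp(a,.166,-.056,.01),lidp(a,.166,0,.01),lidp(a,.166,.056,.01),lidp(a,.166,0,-.004)]),n).round(1).tolist())
E
```

```text
top g 38 [np.float64(343.72848912841476), np.float64(226.79074521464412)] [[ 0.46642922 -0.28539429  0.06771057]]
top r 43 [np.float64(360.03874915023795), np.float64(232.00516655336506)] [[ 0.45186267 -0.32655853  0.0677763 ]]
scene g 30 [np.float64(341.40668411516003), np.float64(194.88886651902556)] [[ 0.46328928 -0.28220956  0.06674636]]
scene r 32 [np.float64(351.59966611018365), np.float64(187.25809682804675)] [[ 0.44902864 -0.32433524  0.06610944]]
('top',) [ 0.55607285 -0.31543174 -0.32510985] -18.627422029585887 [-0.11  0.14  0.09 -0.06  0.01 -0.08]
('scene',) [ 0.55267719 -0.30883832 -0.29407627] -16.84932917663998 [ 0.37  0.1  -0.07 -0.22 -0.29  0.1 ]
('top', 'scene') [ 0.55483498 -0.31328948 -0.3125102 ] -17.90551563392504 [-0.48  0.79 -0.21  0.38 -0.07 -0.84 -0.31 -1.   -0.42  0.77 -0.93 -1.02]
top 0.6 [[378.8, 200.2], [355.3, 193.4], [331.7, 186.6], [353.9, 197.4]]
top 0.7 [[380.9, 194.9], [357.1, 188.0], [333.2, 181.1], [355.6, 192.5]]
top 0.8 [[383.1, 189.0], [359.0, 182.1], [334.9, 175.1], [357.4, 187.1]]
top 0.9 [[385.3, 182.7], [361.0, 175.7], [336.7, 168.7], [359.3, 181.0]]
top 1.0 [[387.6, 175.9], [363.1, 168.9], [338.7, 161.8], [361.4, 174.6]]
scene 0.6 [[338.4, 141.3], [324.9, 150.8], [310.8, 160.6], [326.8, 155.1]]
scene 0.7 [[335.8, 136.2], [322.2, 145.6], [308.0, 155.3], [324.4, 149.9]]
scene 0.8 [[332.9, 131.2], [319.2, 140.5], [304.9, 150.1], [321.7, 144.8]]
scene 0.9 [[329.7, 126.3], [315.9, 135.5], [301.5, 145.1], [318.6, 139.7]]
scene 1.0 [[326.2, 121.6], [312.3, 130.7], [297.8, 140.2], [315.3, 134.8]]
```

```bash
python3 - <<'E'
from h import *
pose=np.load("pose.npy")
def W2M(P):
    x,y,t=pose;c,s=np.cos(t),np.sin(t);P=np.array(P)-[x,y,0];return P@np.array([[c,-s,0],[s,c,0],[0,0,1]])
for n in("top","scene"):
    z=np.load(n+"0.npz");d=z['d']; capture(n)
    for q in("lid_lip","tube_b","tip_box","rotor"):
        for r in spotter.cut_out(q,n)[:2]:
            v,u=np.nonzero(r['pixels']&(d>0)); P=W2M(unproj(np.c_[u,v],d[v,u],n))
            print(n,q,round(r['score'],2),len(P),"min",P.min(0).round(3),"med",np.median(P,0).round(3),"max",P.max(0).round(3))
            if q=="lid_lip":
                dx=.108-P[:,0];dz=P[:,2]-.092;rr=np.hypot(dx,dz);an=np.arctan2(dz,dx)
                for lo in np.arange(.02,.2,.02):
                    k=(rr>lo)&(rr<lo+.02)
                    if k.sum()>3: print("  r",round(lo,2),k.sum(),"ang",np.percentile(an[k],[5,25,50,75,95]).round(3), "y",P[k,1].min().round(3),P[k,1].max().round(3))
E
```

```text
top lid_lip 0.9 1468 min [ 0.016 -0.078  0.001] med [ 0.055 -0.002  0.2  ] max [0.136 0.072 0.238]
  r 0.02 32 ang [1.262 1.328 1.409 1.527 1.6  ] y -0.065 0.055
  r 0.04 72 ang [1.169 1.221 1.34  1.409 1.463] y -0.073 0.066
  r 0.06 134 ang [1.131 1.194 1.293 1.327 1.369] y -0.078 0.071
  r 0.08 204 ang [1.092 1.144 1.219 1.248 1.281] y -0.078 0.072
  r 0.1 282 ang [1.059 1.098 1.154 1.183 1.214] y -0.077 0.069
  r 0.12 308 ang [1.039 1.068 1.088 1.114 1.146] y -0.069 0.062
  r 0.14 138 ang [1.051 1.057 1.061 1.065 1.07 ] y -0.058 0.052
  r 0.16 284 ang [0.98  1.004 1.027 1.045 1.059] y -0.056 0.052
top tube_b 0.67 83 min [-0.088  0.24   0.01 ] med [-0.075  0.253  0.016] max [-0.062  0.267  0.02 ]
top tube_b 0.53 241 min [-0.021 -0.141 -0.002] med [-0.007 -0.118  0.112] max [ 0.018 -0.103  0.118]
top tip_box 0.77 1546 min [-0.024 -0.274 -0.004] med [ 0.019 -0.208  0.062] max [ 0.073 -0.148  0.069]
top tip_box 0.55 26 min [-0.099 -0.007  0.063] med [-0.093 -0.     0.069] max [-0.088  0.007  0.072]
top rotor 0.82 1156 min [-0.029 -0.065  0.057] med [ 0.016 -0.003  0.076] max [0.05  0.
[... 325 characters left out ...]
 1.034 1.088 1.217] y -0.074 0.074
  r 0.1 64 ang [-2.202  0.975  1.044  1.121  1.164] y -0.163 0.07
  r 0.12 83 ang [-2.452  0.969  1.026  1.093  1.123] y -0.271 0.064
  r 0.14 53 ang [-2.484 -2.444  0.957  0.978  1.027] y -0.271 0.054
  r 0.16 169 ang [0.962 0.979 1.002 1.023 1.04 ] y -0.154 0.054
scene tube_b 0.76 257 min [-0.044 -0.145  0.009] med [-0.013 -0.113  0.08 ] max [ 0.012 -0.078  0.119]
scene tube_b 0.61 529 min [ 0.012 -0.252 -0.006] med [0.048 0.009 0.196] max [0.222 0.076 0.236]
scene tip_box 0.94 963 min [-0.03  -0.334 -0.005] med [ 0.    -0.208  0.059] max [ 0.114 -0.114  0.116]
scene rotor 0.69 833 min [-0.044 -0.071  0.054] med [0.024 0.001 0.075] max [0.101 0.063 0.091]
```

```bash
cat >> h.py <<'E'
from scipy.spatial.transform import Rotation as Ro
def Rt(lean,pose):
    s,c=np.sin(lean),np.cos(lean)
    Rm=np.array([[s,c,0],[0,0,-1],[-c,s,0]],float) # columns x,y,z in machine frame
    x,y,t=pose; Z=Ro.from_euler('z',t).as_matrix(); return Z@Rm
def tcp_for(Pm,lean,pose,off=(.025,-.016,0)):
    R=Rt(lean,pose); return M2W(pose,Pm)[0]-R@np.array(off),R
def rel(p,R,s=None,p0=None,R0=None):
    if p0 is None: s=s or manip.get_state();p0,R0=s['position'],s['tool_rot']
    return (R0.T@(p-p0)*100).round(2),(Ro.from_matrix(R0.T@R).as_rotvec()/np.radians(8)).round(2)
E
python3 - <<'E'
from h import *
pose=np.load("pose.npy");L=np.radians(20)
pc,R=tcp_for(lidp(.99,.160,0,.025),L,pose)
A=pc+[0,0,.07]
s=manip.get_state()
print(s['position'],pc,A); print(rel(A,R)); print(R.round(3))
E
```

```text
[ 0.16761761 -0.67964153  0.23893639] [ 0.60012457 -0.32792244  0.26844604] [ 0.60012457 -0.32792244  0.33844604]
(array([ -9.95,  50.41, -23.79]), array([ 3.93, -0.69,  2.44]))
[[ 0.325  0.894 -0.307]
 [-0.105 -0.289 -0.952]
 [-0.94   0.342  0.   ]]
```

Request:
jog_arm(increments=[{"delta_pos":[-4,1,-0.5],"rotation":[0.3,0,0.2],"claw":0},{"delta_pos":[-7,4,-2],"rotation":[0.7,-0.1,0.4],"claw":0},{"delta_pos":[-9,8,-4],"rotation":[1.2,-0.2,0.7],"claw":0},{"delta_pos":[-10,12,-6],"rotation":[1.6,-0.3,1.0],"claw":0},{"delta_pos":[-10,16,-8],"rotation":[2.0,-0.4,1.3],"claw":0},{"delta_pos":[-10,20,-10],"rotation":[2.4,-0.4,1.5],"claw":0},{"delta_pos":[-10,24,-11.5],"rotation":[2.8,-0.5,1.8],"claw":0},{"delta_pos":[-10,28,-13.5],"rotation":[3.2,-0.6,2.0],"claw":0}])

```text
time_s: 2.1
position: [0.4081, -0.4808, 0.3391]
tool_rot: [[0.276, 0.938, -0.211], [-0.078, -0.197, -0.977], [-0.958, 0.286, 0.019]]
force: [-0.1, -1.2, 0.2]
finger_gap: 0.0138
```

```bash
cat > nx.py <<'E'
import sys
from h import *
pose=np.load("pose.npy")
E
python3 - <<'E'
from nx import *
pc,R=tcp_for(lidp(.99,.160,0,.025),np.radians(20),pose)
s=manip.get_state(); print(s['time_s'],s['position'],s['joint_pos'].round(2),s['finger_gap'])
print(rel(pc+[0,0,.07],R))
E
```

```text
2.1 [ 0.40806203 -0.48077524  0.33909259] [-0.98  0.08  1.93  0.23  0.92  0.68] 0.013839442265442373
(array([  4.16,  14.97, -19.  ]), array([ 0.72, -0.1 ,  0.42]))
```

Request:
jog_arm(increments=[{"delta_pos":[0.6,2.2,-2.8],"rotation":[0.1,0,0.1],"claw":0},{"delta_pos":[1.3,4.6,-6],"rotation":[0.25,0,0.15],"claw":0},{"delta_pos":[2,7,-9],"rotation":[0.4,0,0.2],"claw":0},{"delta_pos":[2.7,9.5,-12],"rotation":[0.5,-0.1,0.3],"claw":0},{"delta_pos":[3.4,12,-15.5],"rotation":[0.6,-0.1,0.4],"claw":0},{"delta_pos":[3.9,14,-17.8],"rotation":[0.7,-0.1,0.4],"claw":0},{"delta_pos":[4.1,15,-19],"rotation":[0.7,-0.1,0.4],"claw":0},{"delta_pos":[4.1,15,-19],"rotation":[0.7,-0.1,0.4],"claw":0}])

```text
time_s: 3.1
position: [0.5992, -0.3279, 0.3386]
tool_rot: [[0.322, 0.897, -0.302], [-0.104, -0.284, -0.953], [-0.941, 0.338, 0.002]]
force: [0.2, 0.2, 0.1]
finger_gap: 0.0005
```

```bash
python3 - <<'E'
from nx import *
pc,R=tcp_for(lidp(.99,.160,0,.025),np.radians(20),pose)
s=manip.get_state(); print(s['time_s'],s['position'],s['joint_pos'].round(2),s['finger_gap'],s['force'])
print(rel(pc,R))
p,d=capture("scene"); cv2.imwrite("pics/s2.png",cv2.resize(p[60:260,200:450][:,:,::-1],None,fx=3,fy=3,interpolation=cv2.INTER_CUBIC))
p,d=capture("top"); cv2.imwrite("pics/t2.png",cv2.resize(p[80:280,230:480][:,:,::-1],None,fx=3,fy=3,interpolation=cv2.INTER_CUBIC))
E
```

```text
3.1 [ 0.59916933 -0.32794787  0.33863139] [-0.57  0.13  1.88  0.12  0.8   1.24] 0.0005413842188496444 [0.15858204 0.19862046 0.14109307]
(array([ 6.64, -2.29, -0.04]), array([ 0.04, -0.  ,  0.03]))
```

View pics/s2.png

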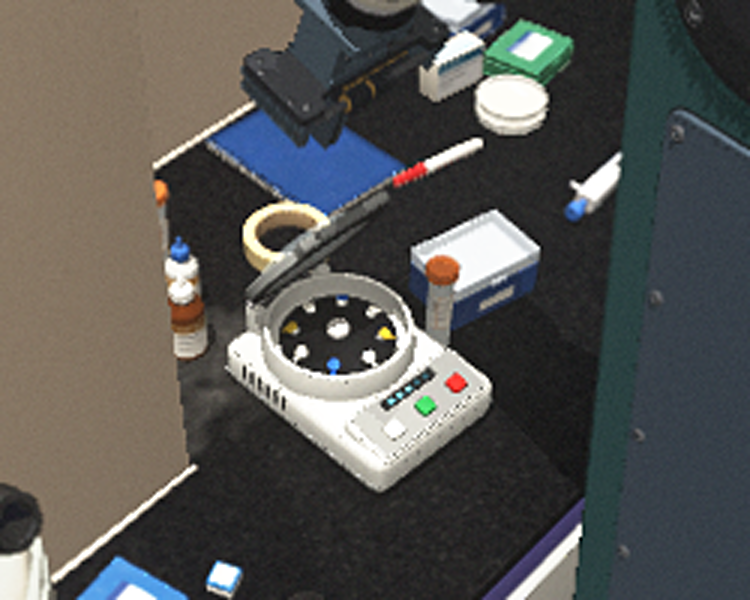

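View pics/t2.png

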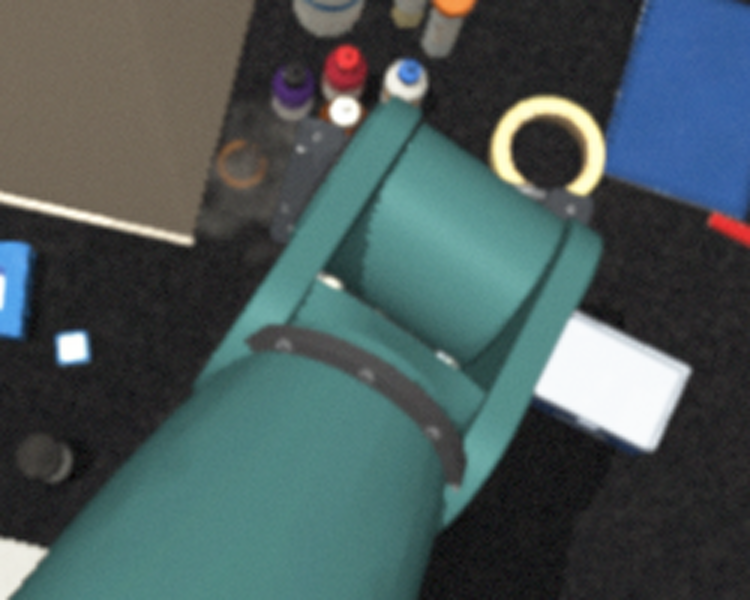

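The hand is above and behind the lid (scene crop 300,110), and the lid and loose things are unmoved. Next I lower to about 15 mm off the strip.

Request:
jog_arm(increments=[{"delta_pos":[1.2,-0.4,0],"rotation":[0,0,0],"claw":0},{"delta_pos":[2.5,-0.9,0],"rotation":[0,0,0],"claw":0},{"delta_pos":[3.8,-1.3,0],"rotation":[0,0,0],"claw":0},{"delta_pos":[5,-1.7,0],"rotation":[0,0,0],"claw":0},{"delta_pos":[6,-2.1,0],"rotation":[0,0,0],"claw":0},{"delta_pos":[6.6,-2.3,0],"rotation":[0,0,0],"claw":0},{"delta_pos":[6.6,-2.3,0],"rotation":[0,0,0],"claw":0},{"delta_pos":[6.6,-2.3,0],"rotation":[0,0,0],"claw":0}])

```text
time_s: 4.2
position: [0.5998, -0.3287, 0.2693]
tool_rot: [[0.323, 0.897, -0.303], [-0.105, -0.285, -0.953], [-0.941, 0.339, 0.002]]
force: [0.2, -0.4, 0.8]
finger_gap: 0.0003
```

```bash
python3 - <<'E'
from nx import *
s=manip.get_state(); print(s['time_s'],s['position'],s['force'])
for a,h in [(.99,.025),(.99,.014),(.97,.01),(.93,.01),(.88,.01),(.82,.01),(.75,.01),(.65,.01),(.55,.01),(.45,.01),(.35,.01),(.25,.01),(.15,.01),(.1,.01),(.05,.01),(0,.01)]:
    pc,R=tcp_for(lidp(a,.160,0,h),np.radians(20),pose); print(a,h,*rel(pc,R,s))
p,d=capture("scene"); cv2.imwrite("pics/s3.png",cv2.resize(p[60:260,200:450][:,:,::-1],None,fx=3,fy=3,interpolation=cv2.INTER_CUBIC))
E
```

```text
4.2 [ 0.59980693 -0.3287216   0.26928369] [ 0.22662059 -0.43146864  0.82948396]
0.99 0.025 [ 0.08 -0.02 -0.09] [0.03 0.   0.02]
0.99 0.014 [ 0.34 -1.09 -0.09] [0.03 0.   0.02]
0.97 0.01 [ 0.49 -1.8  -0.09] [0.03 0.   0.02]
0.93 0.01 [ 0.62 -2.42 -0.1 ] [0.03 0.   0.02]
0.88 0.01 [ 0.83 -3.2  -0.1 ] [0.03 0.   0.02]
0.82 0.01 [ 1.12 -4.11 -0.11] [0.03 0.   0.02]
0.75 0.01 [ 1.54 -5.16 -0.11] [0.03 0.   0.02]
0.65 0.01 [ 2.25 -6.59 -0.12] [0.03 0.   0.02]
0.55 0.01 [ 3.1  -7.95 -0.12] [0.03 0.   0.02]
0.45 0.01 [ 4.09 -9.21 -0.13] [0.03 0.   0.02]
0.35 0.01 [  5.2  -10.37  -0.14] [0.03 0.   0.02]
0.25 0.01 [  6.41 -11.41  -0.14] [0.03 0.   0.02]
0.15 0.01 [  7.73 -12.33  -0.15] [0.03 0.   0.02]
0.1 0.01 [  8.42 -12.74  -0.15] [0.03 0.   0.02]
0.05 0.01 [  9.13 -13.11  -0.15] [0.03 0.   0.02]
0 0.01 [  9.86 -13.44  -0.15] [0.03 0.   0.02]
```

View pics/s3.png

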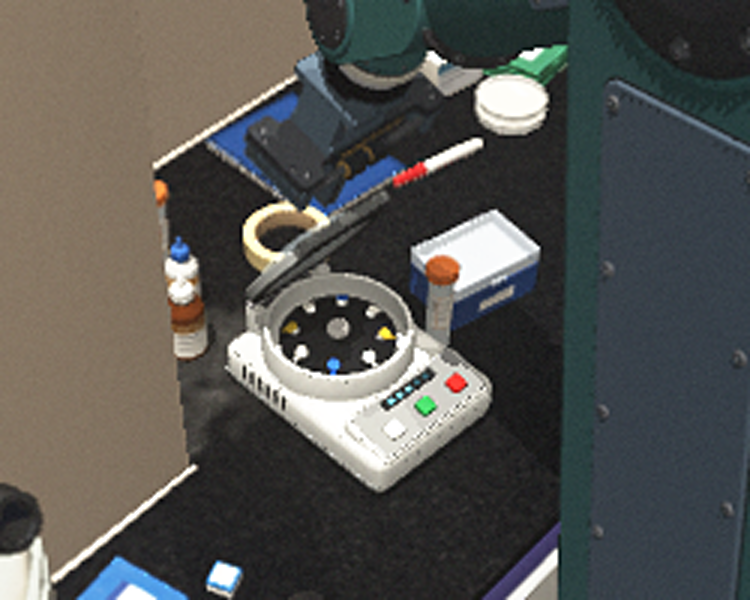

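Request:
jog_arm(increments=[{"delta_pos":[0.4,-0.5,-0.1],"rotation":[0,0,0],"claw":0},{"delta_pos":[0.6,-1.1,-0.1],"rotation":[0,0,0],"claw":0},{"delta_pos":[0.7,-1.5,-0.1],"rotation":[0,0,0],"claw":0},{"delta_pos":[0.8,-1.9,-0.1],"rotation":[0,0,0],"claw":0},{"delta_pos":[0.9,-2.4,-0.1],"rotation":[0,0,0],"claw":0},{"delta_pos":[1.0,-2.8,-0.1],"rotation":[0,0,0],"claw":0},{"delta_pos":[1.1,-3.2,-0.1],"rotation":[0,0,0],"claw":0},{"delta_pos":[1.1,-3.2,-0.1],"rotation":[0,0,0],"claw":0}])

```text
time_s: 5.25
position: [0.5744, -0.3196, 0.2474]
tool_rot: [[0.322, 0.897, -0.303], [-0.104, -0.285, -0.953], [-0.941, 0.338, 0.002]]
force: [-0.5, -1.1, 0.2]
finger_gap: 0.0004
```

```bash
cat > path.py <<'E'
from nx import *
s=manip.get_state(); print(s['time_s'],s['position'],s['force'],s['torque'])
for a in [.93,.88,.82,.75,.7,.65,.6,.55,.5,.45,.4,.35,.3,.25,.2,.15,.1,.05,0]:
    pc,R=tcp_for(lidp(a,.159,0,.01),np.radians(20),pose); print(a,*rel(pc,R,s))
E
python3 path.py; python3 - <<'E'
from nx import *
p,d=capture("scene"); cv2.imwrite("pics/s4.png",cv2.resize(p[60:260,200:450][:,:,::-1],None,fx=3,fy=3,interpolation=cv2.INTER_CUBIC))
E
```

```text
5.25 [ 0.57439917 -0.31956913  0.24737213] [-0.4742032  -1.0844761   0.17636799] [ 0.10312641  0.18943959 -0.01945781]
0.93 [-0.43  0.89  0.01] [0.03 0.   0.03]
0.88 [-0.22  0.12  0.  ] [0.03 0.   0.03]
0.82 [ 0.07 -0.79  0.  ] [0.03 0.   0.03]
0.75 [ 0.48 -1.83 -0.  ] [0.03 0.   0.03]
0.7 [ 0.82 -2.55 -0.01] [0.03 0.   0.03]
0.65 [ 1.19 -3.25 -0.01] [0.03 0.   0.03]
0.6 [ 1.6  -3.94 -0.01] [0.03 0.   0.03]
0.55 [ 2.04 -4.6  -0.02] [0.03 0.   0.03]
0.5 [ 2.52 -5.24 -0.02] [0.03 0.   0.03]
0.45 [ 3.02 -5.86 -0.02] [0.03 0.   0.03]
0.4 [ 3.56 -6.44 -0.03] [0.03 0.   0.03]
0.35 [ 4.12 -7.01 -0.03] [0.03 0.   0.03]
0.3 [ 4.72 -7.54 -0.03] [0.03 0.   0.03]
0.25 [ 5.33 -8.04 -0.03] [0.03 0.   0.03]
0.2 [ 5.98 -8.51 -0.04] [0.03 0.   0.03]
0.15 [ 6.64 -8.95 -0.04] [0.03 0.   0.03]
0.1 [ 7.33 -9.36 -0.04] [0.03 0.   0.03]
0.05 [ 8.03 -9.73 -0.04] [0.03 0.   0.03]
0 [  8.76 -10.06  -0.04] [0.03 0.   0.03]
```

View pics/s4.png

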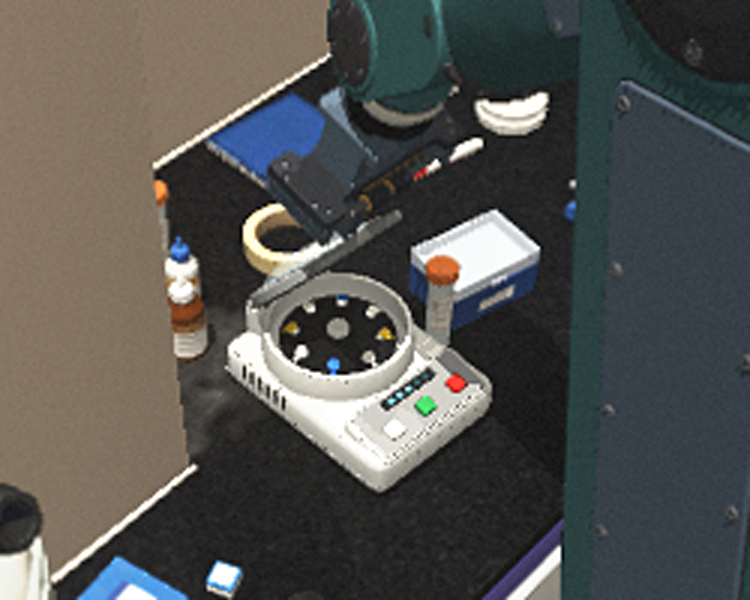

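The lid follows the fingertips: its strip end is at crop (400,213), so the angle is about 0.8 rad. I continue along the arc.

Request:
jog_arm(increments=[{"delta_pos":[0.2,-0.6,0],"rotation":[0,0,0],"claw":0},{"delta_pos":[0.4,-1.3,0],"rotation":[0,0,0],"claw":0},{"delta_pos":[0.7,-1.9,0],"rotation":[0,0,0],"claw":0},{"delta_pos":[1.0,-2.6,0],"rotation":[0,0,0],"claw":0},{"delta_pos":[1.3,-3.2,0],"rotation":[0,0,0],"claw":0},{"delta_pos":[1.7,-3.9,0],"rotation":[0,0,0],"claw":0},{"delta_pos":[2.1,-4.6,0],"rotation":[0,0,0],"claw":0},{"delta_pos":[2.6,-5.2,0],"rotation":[0,0,0],"claw":0}])

```text
time_s: 6.3
position: [0.5361, -0.3074, 0.2051]
tool_rot: [[0.322, 0.897, -0.303], [-0.104, -0.285, -0.953], [-0.941, 0.338, 0.002]]
force: [-0.2, 0.6, 0.9]
finger_gap: 0.0004
```

```bash
python3 path.py|awk 'NR==1||NR>8'
```

```text
6.3 [ 0.53610692 -0.30743634  0.20510375] [-0.21819186  0.5996897   0.93661263] [0.15230542 0.14825043 0.02908678]
0.55 [-0.58  0.61 -0.02] [0.03 0.   0.03]
0.5 [-0.1  -0.03 -0.02] [0.03 0.   0.03]
0.45 [ 0.4  -0.65 -0.02] [0.03 0.   0.03]
0.4 [ 0.94 -1.24 -0.02] [0.03 0.   0.03]
0.35 [ 1.5  -1.8  -0.03] [0.03 0.   0.03]
0.3 [ 2.09 -2.33 -0.03] [0.03 0.   0.03]
0.25 [ 2.71 -2.83 -0.03] [0.03 0.   0.03]
0.2 [ 3.35 -3.3  -0.03] [0.03 0.   0.03]
0.15 [ 4.02 -3.74 -0.04] [0.03 0.   0.03]
0.1 [ 4.71 -4.15 -0.04] [0.03 0.   0.03]
0.05 [ 5.41 -4.52 -0.04] [0.03 0.   0.03]
0 [ 6.13 -4.85 -0.04] [0.03 0.   0.03]
```

Request:
jog_arm(increments=[{"delta_pos":[0.4,-0.6,0],"rotation":[0,0,0],"claw":0},{"delta_pos":[0.9,-1.2,0],"rotation":[0,0,0],"claw":0},{"delta_pos":[1.5,-1.8,0],"rotation":[0,0,0],"claw":0},{"delta_pos":[2.1,-2.3,0],"rotation":[0,0,0],"claw":0},{"delta_pos":[2.7,-2.8,0],"rotation":[0,0,0],"claw":0},{"delta_pos":[3.3,-3.3,0],"rotation":[0,0,0],"claw":0},{"delta_pos":[3.8,-3.6,0],"rotation":[0,0,0],"claw":0},{"delta_pos":[4.0,-3.8,0],"rotation":[0,0,0],"claw":0}])

```text
time_s: 7.3
position: [0.5152, -0.3009, 0.1546]
tool_rot: [[0.322, 0.897, -0.303], [-0.104, -0.285, -0.953], [-0.941, 0.338, 0.002]]
force: [0.7, -0.3, 1.1]
finger_gap: 0.0003
```

```bash
python3 path.py|awk 'NR==1||NR>14';python3 - <<'E'
from nx import *
p,d=capture("scene"); cv2.imwrite("pics/s5.png",cv2.resize(p[60:260,200:450][:,:,::-1],None,fx=3,fy=3,interpolation=cv2.INTER_CUBIC))
E
```

```text
7.3 [ 0.51516598 -0.3008731   0.15464489] [ 0.74762867 -0.33761552  1.06133288] [ 0.12791683  0.10793965 -0.04132078]
0.25 [-1.29  0.94 -0.03] [0.03 0.   0.03]
0.2 [-0.65  0.47 -0.04] [0.03 0.   0.03]
0.15 [ 0.01  0.03 -0.04] [0.03 0.   0.03]
0.1 [ 0.7  -0.37 -0.04] [0.03 0.   0.03]
0.05 [ 1.41 -0.74 -0.04] [0.03 0.   0.03]
0 [ 2.13 -1.08 -0.04] [0.03 0.   0.03]
```

View pics/s5.png

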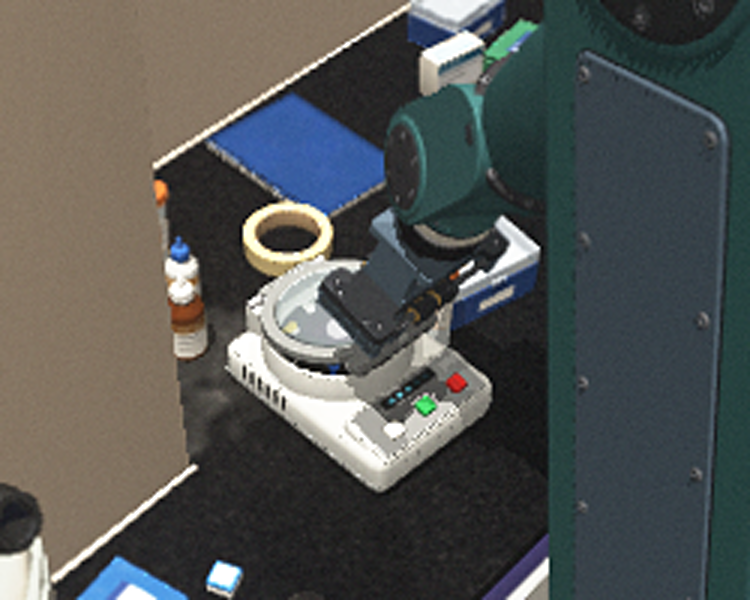

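The lid is nearly shut, with a small gap at its front near crop (345,365). I finish slowly while watching the force.

Request:
jog_arm(increments=[{"delta_pos":[0.3,-0.2,0],"rotation":[0,0,0],"claw":0},{"delta_pos":[0.7,-0.4,0],"rotation":[0,0,0],"claw":0},{"delta_pos":[1.0,-0.55,0],"rotation":[0,0,0],"claw":0},{"delta_pos":[1.3,-0.7,0],"rotation":[0,0,0],"claw":0},{"delta_pos":[1.5,-0.8,0],"rotation":[0,0,0],"claw":0},{"delta_pos":[1.7,-0.9,0],"rotation":[0,0,0],"claw":0},{"delta_pos":[1.8,-0.95,0],"rotation":[0,0,0],"claw":0},{"delta_pos":[1.8,-0.95,0],"rotation":[0,0,0],"claw":0}])

```text
time_s: 8.35
position: [0.5126, -0.3001, 0.1349]
tool_rot: [[0.322, 0.897, -0.303], [-0.104, -0.285, -0.953], [-0.941, 0.339, 0.002]]
force: [-0.2, 0.5, -0.9]
finger_gap: 0.0004
```

```bash
python3 path.py|awk 'NR==1||NR>17'
```

```text
8.35 [ 0.51256547 -0.30009634  0.13487744] [-0.16077834  0.48057524 -0.88000792] [0.14013205 0.2108519  0.04750317]
0.1 [-1.07  0.55 -0.04] [0.03 0.   0.03]
0.05 [-0.36  0.18 -0.04] [0.03 0.   0.03]
0 [ 0.36 -0.15 -0.04] [0.03 0.   0.03]
```

Request:
jog_arm(increments=[{"delta_pos":[0.06,-0.02,0],"rotation":[0,0,0],"claw":0},{"delta_pos":[0.12,-0.04,0],"rotation":[0,0,0],"claw":0},{"delta_pos":[0.18,-0.06,0],"rotation":[0,0,0],"claw":0},{"delta_pos":[0.24,-0.09,0],"rotation":[0,0,0],"claw":0},{"delta_pos":[0.3,-0.11,0],"rotation":[0,0,0],"claw":0},{"delta_pos":[0.34,-0.12,0],"rotation":[0,0,0],"claw":0},{"delta_pos":[0.34,-0.12,0],"rotation":[0,0,0],"claw":0},{"delta_pos":[0.34,-0.12,0],"rotation":[0,0,0],"claw":0}])

```text
time_s: 9.35
position: [0.5126, -0.3001, 0.1313]
tool_rot: [[0.322, 0.897, -0.303], [-0.104, -0.285, -0.953], [-0.941, 0.339, 0.002]]
force: [-1.0, -0.3, 2.1]
finger_gap: 0.0004
```

```bash
python3 path.py|awk 'NR==1||NR>17';python3 - <<'E'
from nx import *
p,d=capture("scene"); cv2.imwrite("pics/s6.png",cv2.resize(p[110:230,240:390][:,:,::-1],None,fx=5,fy=5,interpolation=cv2.INTER_CUBIC))
E
```

```text
9.35 [ 0.51255839 -0.30009726  0.13128876] [-1.00996797 -0.27586831  2.13513518] [0.22080463 0.3423716  0.08029583]
0.1 [-1.41  0.67 -0.04] [0.03 0.   0.03]
0.05 [-0.7   0.3  -0.04] [0.03 0.   0.03]
0 [ 0.02 -0.03 -0.04] [0.03 0.   0.03]
```

View pics/s6.png

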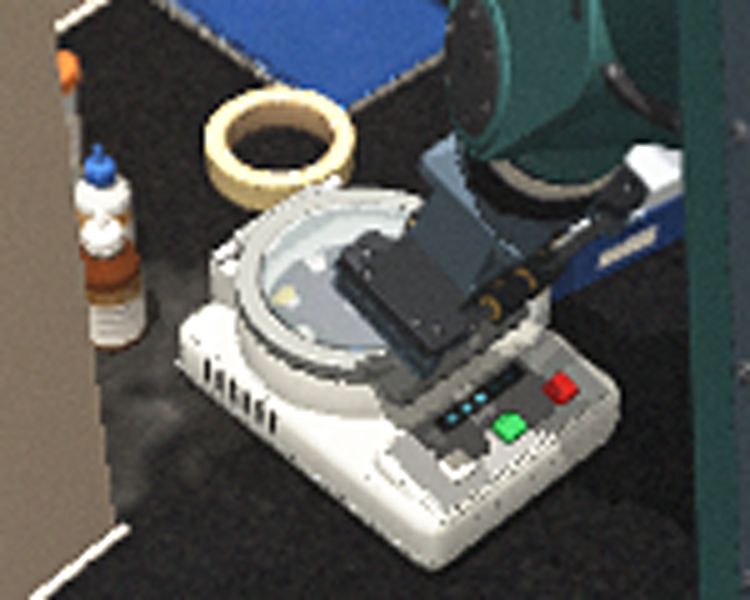

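Request:
jog_arm(increments=[{"delta_pos":[0.04,-0.01,0],"rotation":[0,0,0],"claw":0},{"delta_pos":[0.08,-0.03,0],"rotation":[0,0,0],"claw":0},{"delta_pos":[0.12,-0.04,0],"rotation":[0,0,0],"claw":0},{"delta_pos":[0.15,-0.05,0],"rotation":[0,0,0],"claw":0},{"delta_pos":[0.15,-0.05,0],"rotation":[0,0,0],"claw":0},{"delta_pos":[0.15,-0.05,0],"rotation":[0,0,0],"claw":0},{"delta_pos":[0.15,-0.05,0],"rotation":[0,0,0],"claw":0},{"delta_pos":[0.15,-0.05,0],"rotation":[0,0,0],"claw":0}])

```text
time_s: 10.4
position: [0.5127, -0.3002, 0.1303]
tool_rot: [[0.322, 0.897, -0.303], [-0.104, -0.285, -0.953], [-0.941, 0.339, 0.002]]
force: [-7.8, 3.5, 15.2]
finger_gap: 0.0004
```

```bash
python3 path.py|awk 'NR==1||NR>17'
```

```text
10.4 [ 0.51271556 -0.30017336  0.13031654] [-7.76296684  3.52778305 15.2014444 ] [0.49139041 0.87145552 0.09413889]
0.1 [-1.5   0.69 -0.04] [0.03 0.   0.02]
0.05 [-0.8   0.32 -0.05] [0.03 0.   0.02]
0 [-0.07 -0.02 -0.05] [0.03 0.   0.02]
```

Force jumped to 15 N with the motion stalling, so the lid is at its stop. I back off and look.

Request:
jog_arm(increments=[{"delta_pos":[-0.2,0.05,0],"rotation":[0,0,0],"claw":0},{"delta_pos":[-0.7,0,0],"rotation":[0,0,0],"claw":0},{"delta_pos":[-1.5,0,0],"rotation":[0,0,0],"claw":0},{"delta_pos":[-3,0,0],"rotation":[0,0,0],"claw":0},{"delta_pos":[-5,0,0],"rotation":[0,0,0],"claw":0},{"delta_pos":[-7.5,0,0],"rotation":[0,0,0],"claw":0},{"delta_pos":[-9,0,0],"rotation":[0,0,0],"claw":0},{"delta_pos":[-9,0,0],"rotation":[0,0,0],"claw":0}])

```text
time_s: 11.4
position: [0.4838, -0.291, 0.2157]
tool_rot: [[0.324, 0.896, -0.303], [-0.106, -0.284, -0.953], [-0.94, 0.341, 0.002]]
force: [0.3, -0.3, 0.3]
finger_gap: 0.0004
```

```bash
python3 - <<'E'
from nx import *
p,d=capture("scene"); cv2.imwrite("pics/s7.png",cv2.resize(p[110:230,240:390][:,:,::-1],None,fx=5,fy=5,interpolation=cv2.INTER_CUBIC))
np.savez("s7.npz",p=p,d=d)
hsv=cv2.cvtColor(p,cv2.COLOR_RGB2HSV);H,S,V=hsv[...,0],hsv[...,1],hsv[...,2]
m=np.zeros(H.shape,bool);m[180:210,325:365]=1
for nm,mm in (("g",(H>45)&(H<85)&(S>90)),("r",((H<10)|(H>170))&(S>110))):
    q=m&mm;r,c=np.nonzero(q);print(nm,len(r),c.mean(),r.mean())
# lid strip: expected corner pixels for a=0 and 0.05
for a in(0,.03,.06): print(a,proj(M2W(pose,[lidp(a,.154,.05,.01),lidp(a,.154,-.05,.01),lidp(a,.166,.056,.01),lidp(a,.166,-.056,.01)]),"scene").round(1).tolist())
# heights of lid in machine frame
x,y,t=pose;Z=Ro.from_euler('z',t).as_matrix()
for yy in(.05,.04,.03,0,-.03,-.05):
    px=proj(M2W(pose,lidp(0,.154,yy,.01)),"scene")[0];u,v=px.round().astype(int)
    print(yy,px.round(1),((unproj([[u,v]],d[v,u],"scene")-[x,y,0])@Z).round(4))
s=manip.get_state();print(s['position'],s['force'])
pk,R=tcp_for([-.095-.259*.015,0,.068+.966*.015],np.radians(15),pose,(.025,0,0)); print(rel(pk+[0,0,.03],R,s),rel(pk,R,s),pk)
E
```

```text
g 31 341.48387096774195 194.90322580645162
r 35 351.7142857142857 187.17142857142858
0 [[317.7, 186.4], [341.1, 168.9], [319.2, 189.7], [345.5, 170.0]]
0.03 [[317.6, 185.2], [341.1, 167.8], [319.2, 188.4], [345.5, 168.7]]
0.06 [[317.5, 184.0], [341.1, 166.6], [319.1, 187.2], [345.4, 167.5]]
0.05 [317.7 186.4] [[-0.0453  0.0481  0.1016]]
0.04 [320.1 184.6] [[-0.046   0.0404  0.1005]]
0.03 [322.5 182.8] [[-0.0453  0.0271  0.0984]]
0 [329.6 177.5] [[-4.750e-02 -1.000e-04  1.009e-01]]
-0.03 [336.6 172.3] [[-0.0479 -0.0295  0.1052]]
-0.05 [341.1 168.9] [[-0.0449 -0.0507  0.1004]]
[ 0.48362865 -0.29083434  0.21476591] [0.0621434  0.01949633 0.39937966]
(array([ 6.31, -5.54, -0.08]), array([ 0.03,  0.  , -0.61])) (array([ 9.13, -6.56, -0.09]), array([ 0.03,  0.  , -0.61])) [ 0.45458242 -0.28089813  0.10663815]
```

View pics/s7.png

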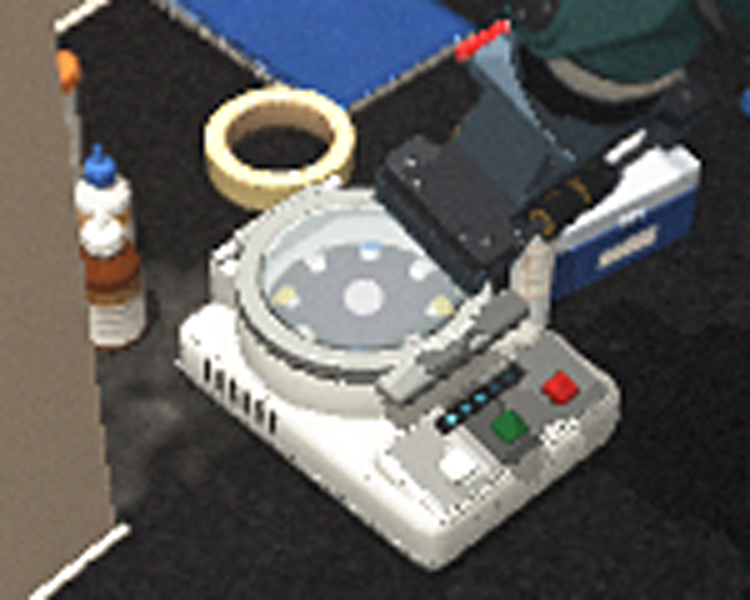

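The lid strip reads about 0.101 m high and its corner at (317,190) matches the model for angle 0, so the lid is shut. Now I go to 15 mm above the green key.

Request:
jog_arm(increments=[{"delta_pos":[0,-1.5,0],"rotation":[0,0,-0.2],"claw":0},{"delta_pos":[0.8,-3,0],"rotation":[0,0,-0.4],"claw":0},{"delta_pos":[2,-4.5,-0.1],"rotation":[0,0,-0.6],"claw":0},{"delta_pos":[4,-5.3,-0.1],"rotation":[0,0,-0.6],"claw":0},{"delta_pos":[6,-5.5,-0.1],"rotation":[0,0,-0.6],"claw":0},{"delta_pos":[8,-6.1,-0.1],"rotation":[0,0,-0.6],"claw":0},{"delta_pos":[9.1,-6.6,-0.1],"rotation":[0,0,-0.6],"claw":0},{"delta_pos":[9.1,-6.6,-0.1],"rotation":[0,0,-0.6],"claw":0}])

```text
time_s: 12.45
position: [0.4532, -0.2799, 0.1052]
tool_rot: [[0.244, 0.921, -0.303], [-0.079, -0.293, -0.953], [-0.967, 0.256, 0.001]]
force: [0.5, 0.1, -0.1]
finger_gap: 0.0005
```

```bash
cat > key.py <<'E'
from nx import *
s=manip.get_state();print(s['time_s'],s['position'],s['force'])
for g in (.015,.005,.002,0,-.004,-.0055):
    pk,R=tcp_for([-.095-.259*g,0,.068+.966*g],np.radians(15),pose,(.025,0,0)); print(g,*rel(pk,R,s))
E
python3 key.py; python3 - <<'E'
from nx import *
p,d=capture("scene"); cv2.imwrite("pics/s8.png",cv2.resize(p[110:230,270:420][:,:,::-1],None,fx=5,fy=5,interpolation=cv2.INTER_CUBIC))
E
```

```text
12.45 [ 0.4531909  -0.27988574  0.10516298] [ 0.53078982  0.0573521  -0.0978164 ]
0.015 [-0.1   0.2   0.05] [ 0.03 -0.    0.02]
0.005 [0.9  0.2  0.05] [ 0.03 -0.    0.02]
0.002 [1.2  0.2  0.05] [ 0.03 -0.    0.02]
0 [1.4  0.2  0.05] [ 0.03 -0.    0.02]
-0.004 [1.8  0.2  0.05] [ 0.03 -0.    0.02]
-0.0055 [1.95 0.2  0.05] [ 0.03 -0.    0.02]
```

View pics/s8.png

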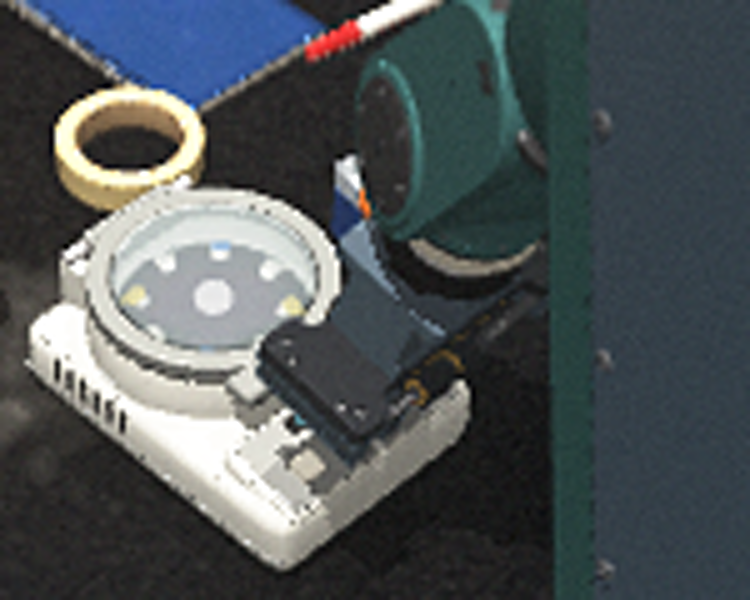

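The hand is over the green key (crop ~350,450), with the white key free at (307,463) and the gripper body ahead of the lid. Now I approach and press slowly.

Request:
jog_arm(increments=[{"delta_pos":[0.2,0.15,0],"rotation":[0,0,0],"claw":0},{"delta_pos":[0.5,0.15,0],"rotation":[0,0,0],"claw":0},{"delta_pos":[0.8,0.15,0],"rotation":[0,0,0],"claw":0},{"delta_pos":[1.0,0.15,0],"rotation":[0,0,0],"claw":0},{"delta_pos":[1.2,0.15,0],"rotation":[0,0,0],"claw":0},{"delta_pos":[1.4,0.15,0],"rotation":[0,0,0],"claw":0},{"delta_pos":[1.5,0.15,0],"rotation":[0,0,0],"claw":0},{"delta_pos":[1.5,0.15,0],"rotation":[0,0,0],"claw":0}])

```text
time_s: 13.5
position: [0.4591, -0.2821, 0.0923]
tool_rot: [[0.246, 0.921, -0.303], [-0.08, -0.293, -0.953], [-0.966, 0.259, 0.002]]
force: [0.4, -0.3, 0.8]
finger_gap: 0.0003
```

```bash
python3 key.py; python3 -c "
from h import *
F=[]
for i in range(4):
    s=manip.get_state();F.append(-s['force']@s['tool_rot'][:,0])
print(F)"
```

```text
13.5 [ 0.45911331 -0.28209703  0.09226696] [ 0.44515528 -0.32842735  0.80933457]
0.015 [-1.51 -0.08  0.03] [0.03 0.   0.  ]
0.005 [-0.51 -0.08  0.03] [0.03 0.   0.  ]
0.002 [-0.21 -0.08  0.02] [0.03 0.   0.  ]
0 [-0.01 -0.08  0.02] [0.03 0.   0.  ]
-0.004 [ 0.39 -0.08  0.02] [0.03 0.   0.  ]
-0.0055 [ 0.54 -0.08  0.02] [0.03 0.   0.  ]
[np.float64(0.6460953823870053), np.float64(0.6460953823870053), np.float64(0.6460953823870053), np.float64(0.6460953823870053)]
```

Request:
jog_arm(increments=[{"delta_pos":[0.05,0,0],"rotation":[0,0,0],"claw":0},{"delta_pos":[0.1,0,0],"rotation":[0,0,0],"claw":0},{"delta_pos":[0.15,0,0],"rotation":[0,0,0],"claw":0},{"delta_pos":[0.2,0,0],"rotation":[0,0,0],"claw":0},{"delta_pos":[0.25,0,0],"rotation":[0,0,0],"claw":0},{"delta_pos":[0.3,0,0],"rotation":[0,0,0],"claw":0},{"delta_pos":[0.35,0,0],"rotation":[0,0,0],"claw":0},{"delta_pos":[0.35,0,0],"rotation":[0,0,0],"claw":0}])

```text
time_s: 14.5
position: [0.46, -0.2824, 0.089]
tool_rot: [[0.246, 0.921, -0.303], [-0.08, -0.293, -0.953], [-0.966, 0.259, 0.002]]
force: [-2.3, 0.5, 2.1]
finger_gap: 0.0007
```

```bash
python3 key.py; python3 -c "
from h import *
s=manip.get_state();print(-s['force']@s['tool_rot'][:,0])"
```

```text
14.5 [ 0.46000182 -0.28243418  0.08895748] [-2.29614445  0.51134605  2.06304613]
0.015 [-1.85 -0.09  0.02] [0.03 0.   0.  ]
0.005 [-0.85 -0.09  0.02] [0.03 0.   0.  ]
0.002 [-0.55 -0.09  0.02] [0.03 0.   0.  ]
0 [-0.35 -0.09  0.02] [0.03 0.   0.  ]
-0.004 [ 0.05 -0.09  0.02] [0.03 0.   0.  ]
-0.0055 [ 0.2  -0.09  0.02] [0.03 0.   0.  ]
2.5985991581831125
```

Part pressed (2.6 N). I go on in small steps.

Request:
jog_arm(increments=[{"delta_pos":[0.03,0,0],"rotation":[0,0,0],"claw":0},{"delta_pos":[0.06,0,0],"rotation":[0,0,0],"claw":0},{"delta_pos":[0.09,0,0],"rotation":[0,0,0],"claw":0},{"delta_pos":[0.1,0,0],"rotation":[0,0,0],"claw":0},{"delta_pos":[0.1,0,0],"rotation":[0,0,0],"claw":0},{"delta_pos":[0.1,0,0],"rotation":[0,0,0],"claw":0},{"delta_pos":[0.1,0,0],"rotation":[0,0,0],"claw":0},{"delta_pos":[0.1,0,0],"rotation":[0,0,0],"claw":0}])

```text
time_s: 15.5
position: [0.4602, -0.2825, 0.0881]
tool_rot: [[0.246, 0.921, -0.303], [-0.08, -0.293, -0.953], [-0.966, 0.259, 0.002]]
force: [-3.6, 0.7, 7.9]
finger_gap: 0.0002
```

```bash
python3 key.py|grep -v "0.0[01]5 "; python3 -c "
from h import *
s=manip.get_state();print(-s['force']@s['tool_rot'][:,0])"
```

```text
15.5 [ 0.46020726 -0.28247849  0.08813895] [-3.62258484  0.67633556  7.91375056]
0.002 [-0.64 -0.09  0.02] [0.03 0.   0.  ]
0 [-0.44 -0.09  0.02] [0.03 0.   0.  ]
-0.004 [-0.04 -0.08  0.02] [0.03 0.   0.  ]
-0.0055 [ 0.11 -0.08  0.02] [0.03 0.   0.  ]
8.589650937871843
```

8.6 N along the key with the motion stalling at about 4.4 mm, so the key is fully down (4 N needed). I release along the key's normal and back away.

Request:
jog_arm(increments=[{"delta_pos":[-0.15,0,0],"rotation":[0,0,0],"claw":0},{"delta_pos":[-0.4,0,0],"rotation":[0,0,0],"claw":0},{"delta_pos":[-0.8,0,0],"rotation":[0,0,0],"claw":0},{"delta_pos":[-1.8,0,0],"rotation":[0,0,0],"claw":0},{"delta_pos":[-4,0,0],"rotation":[0,0,0],"claw":0},{"delta_pos":[-7,0,0],"rotation":[0,0,0],"claw":0},{"delta_pos":[-11,-1,0],"rotation":[0,0,0],"claw":0},{"delta_pos":[-15,-2,0],"rotation":[0,0,0],"claw":0}])

```text
time_s: 16.5
position: [0.4041, -0.2642, 0.2291]
tool_rot: [[0.246, 0.921, -0.303], [-0.08, -0.292, -0.953], [-0.966, 0.259, 0.002]]
force: [0.6, -0.5, -0.6]
finger_gap: 0.0004
```

Request:
jog_arm(increments=[{"delta_pos":[-2,0,3],"rotation":[0,0,0],"claw":0},{"delta_pos":[-3,-0.5,7],"rotation":[0,0,0],"claw":0},{"delta_pos":[-3,-1,11],"rotation":[0,0,0],"claw":0},{"delta_pos":[-3,-1,15],"rotation":[0,0,0],"claw":0},{"delta_pos":[-3,-1,19],"rotation":[0,0,0],"claw":0},{"delta_pos":[-3,-1,22],"rotation":[0,0,0],"claw":0},{"delta_pos":[-3,-1,23],"rotation":[0,0,0],"claw":0},{"delta_pos":[-3,-1,23],"rotation":[0,0,0],"claw":0}])

```text
time_s: 17.5
position: [0.3184, -0.4782, 0.2546]
tool_rot: [[0.246, 0.92, -0.304], [-0.08, -0.293, -0.953], [-0.966, 0.258, 0.001]]
force: [0.4, -0.2, 0.1]
finger_gap: 0.0004
```

```bash
python3 - <<'E'
from nx import *
print(manip.get_state()['force'],manip.get_state()['time_s'])
x,y,t=pose;Z=Ro.from_euler('z',t).as_matrix()
for n in("scene","top"):
    p,d=capture(n); c=p[90:290,200:450] if n=="scene" else p[90:290,230:480]
    cv2.imwrite(f"pics/{n}9.png",cv2.resize(c[:,:,::-1],None,fx=3,fy=3,interpolation=cv2.INTER_CUBIC))
    for nm,P in (("w",KEYS[0]),("g",KEYS[1]),("r",KEYS[2]),("lip",lidp(0,.154,0,.01)),("lipL",lidp(0,.154,.03,.01))):
        px=proj(M2W(pose,P),n)[0];u,v=px.round().astype(int)
        q=[(unproj([[uu,vv]],d[vv,uu],n)-[x,y,0])@Z for uu in(u-1,u,u+1) for vv in(v-1,v,v+1)]
        print(n,nm,np.median(np.array(q)[:,0,:],0).round(4))
E
```

```text
[ 0.42309385 -0.1708547   0.09642585] 17.5
scene w [-0.0946  0.044   0.0671]
scene g [-0.0944 -0.0004  0.0674]
scene r [-0.0942 -0.0452  0.0681]
scene lip [-0.0471 -0.0008  0.1018]
scene lipL [-0.0473  0.0289  0.1014]
top w [-0.0952  0.043   0.0672]
top g [-0.0964  0.0004  0.0676]
top r [-0.0938 -0.0443  0.0676]
top lip [-0.0469  0.0009  0.1007]
top lipL [-0.0452  0.03    0.1014]
```

View pics/scene9.png

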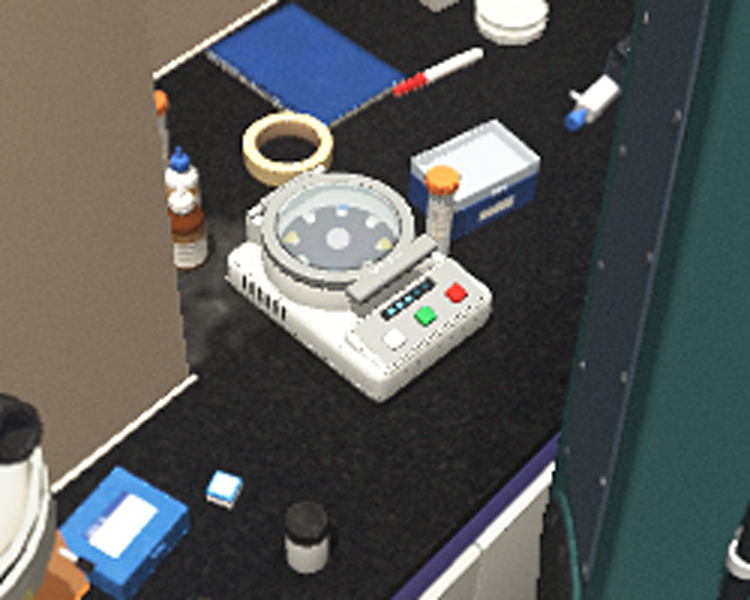

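View pics/top9.png

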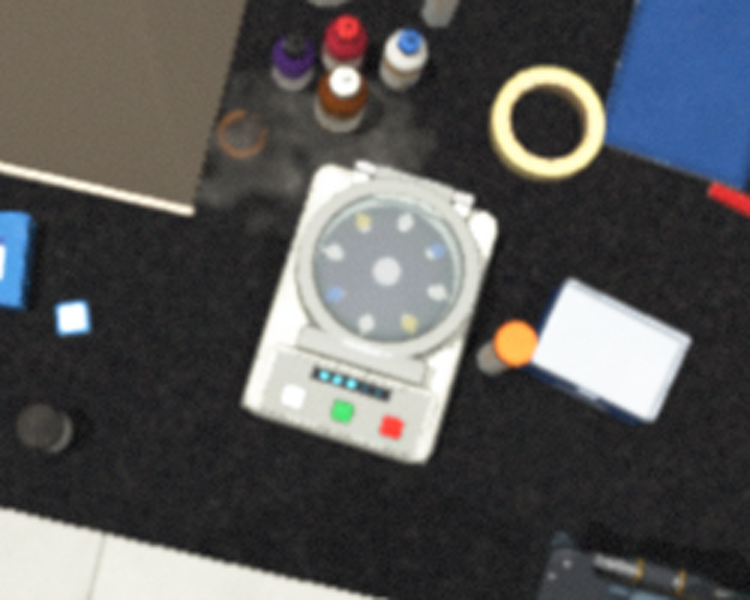

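The lid is flat shut, all three keys are up (67–68 mm), the loose things are unmoved and the hand is clear, so I hand in.

```bash
python3 -c "
from rig import order
print(order.finish_job())"
```

```text
the job is handed in; nothing more can be done
None
```

I closed the lid, then pressed and released the green start key, and handed the job in at about 17.5 s. No verdict was reported.

- **Lid:** I pushed it from about 1 rad to its stop with the closed fingertips on the outside of the front strip. The force was about 2 N until the stop. It then reached about 15 N vertically (17 N in total) before I backed off, which is firmer than I meant for a gentle push. Afterwards the strip measured 101–102 mm high in both cameras, against 102 mm when shut.
- **Green key:** I pressed it along its normal until the motion stalled. The force was 8.6 N against the 4 N needed, at about 4.4 mm of estimated travel, so I take it as fully down. That is above the minimum for a light touch. I did not see the key at the bottom of its travel, because the hand hid it.
- **Last checks:** All three keys measured up at 67–68 mm, and in the pictures the loose things in view stand where they were. The amber bottle was outside the last pictures I viewed, but the hand never went near it. The hand is clear, with only noise on the force reading.
- **Disagreement:** The two cameras placed the machine differently, by about 3 to 7 mm and 1.8° in heading. I used a joint fit of both, and contact came within 1–2 mm of where it predicted.

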